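# Match the strap hinge leaf to the jamb block in the hinge jig

### The job

First wind the hinge jig's hand crank one full turn clockwise (seen from above) to its stop, so that the jamb block travels out from under the clear guard. Then pick up the loose strap hinge leaf, bring its single knuckle down between the jamb's two knuckles so that all three holes are in line, ready for the pin, and finish while still holding it there in the gripper, not leaning hard on the jamb. Leave the pin, its tray, the tape roll and the jar alone.

Things in the scene. Friction and masses are not known exactly. Their poses are not given: they have to be found in the camera images.
- jig: Fixed hinge jig: grey bed 230 x 150 x 16 mm from jig x -50 mm; clear guard roof, top 132 mm above the table, from x +35 mm on, its posts from x +39 at y +-68 mm; grey crank housing at its left (+y), top 60 mm. Jig x points away from the robot, under the guard. Origin on the table, straight under where jamb_hole comes to with the crank at its stop.
- crank_axis (a point): Point on the crank's upright turning axis, in the jig at x -20, y +180 mm, 95 mm above the table (the height at which to grip the handle).
- crank_grip (a point): Middle of the crank's upright black round handle: 18 mm diameter, from 74 to 119 mm above the table, 45 mm from the axis; it moves with the crank. At the start it is at the robot side of the axis (jig -x). The crank arm below has its top at 74 mm. The handle is a sleeve that spins freely, so the fingers need not turn as they carry it round.
- crank (a joint): Crank angle in rad, 0 at the start, growing clockwise seen from above; stop at 6.30 (one full turn). Stays where left, friction about 0.09 N m (2 N at the handle). It drives the jamb by rack and pinion: 60 mm per turn, towards the robot.
- jamb: Carriage with wooden jamb block (92 mm wide, top 70 mm above the table) and the fixed steel hinge leaf (8 mm thick) on it; slides along jig x. At its robot-side edge two knuckles, each 20 mm outside diameter, 24 mm long, 12 mm bore, 28 mm gap between; gap open from above and robot side, plate begins 15 mm behind the pin axis. Origin 64 mm below jamb_hole.
- jamb_hole (a point): Middle of the gap between the jamb's two knuckles, on their pin axis, 80 mm above the table. Axes as the jig: y along the pin axis, z up, x away from the robot. It starts under the guard, 60 mm farther in than its final place.
- rest: Fixed wooden strip 60 x 20 mm, 20 mm high, on which the loose leaf lies. Origin at the centre of its underside, x along its length.
- leaf: Loose steel strap hinge leaf, about 0.22 kg: flat strap 92 x 36 x 8 mm (x -45 to +47, z 0 to 8 mm), then a 24 mm wide neck and one knuckle at +x. Origin on its underside, mid-width. At the start it lies flat along the rest strip, underside 20 mm above the table, overhanging 8 mm on each long side, so it can be pinched across its width.
- leaf_hole (a point): Centre of the loose leaf's knuckle, on its hole's axis: at x +60, y 0, z +10 mm of the leaf. Knuckle 20 mm outside diameter, 24 mm long along leaf y, 12 mm bore. Axes as the leaf: y along the hole.
- pin: Bystander: steel hinge pin 8 mm diameter, 86 mm long, with a square head, lying in the grey tray; origin at its middle, underside.
- tray: Bystander: grey open tray 100 x 75 mm, 25 mm high, heavy. Origin centre of its underside.
- tape: Bystander: cardboard tape roll lying flat, 90 mm diameter, 25 mm high. Origin centre of its underside.
- jar: Bystander: white jar with metal cap, 56 mm diameter, 70 mm high. Origin centre of its underside.
There are look-alikes about, which are no part of the job. Of the things like the leaf, leave any that is red; of the rest the smaller one is meant.

How it is judged (in metres and radians):
On the way:
1. the crank has been wound a full turn (6.0 rad or more) and the jamb is out from under the guard (value of joint crank above 6 rad), for 0.2 s.
At the end, for the whole second after the job is handed in: Crank at 6.0 rad or more; fingers grip the leaf (over 2 N), still (under 20 mm/s); its hole centre within 3 mm in height and in depth, 4 mm along the pin, of the middle of the jamb's gap, hole axes parallel within 0.1 rad; leaf presses on the jamb with under 8 N (value of joint crank above 6 rad and x of leaf_hole in the frame of jamb_hole between -0.003 and 0.003 m and y of leaf_hole in the frame of jamb_hole between -0.004 and 0.004 m and z of leaf_hole in the frame of jamb_hole between -0.003 and 0.003 m and angle between the y axis of leaf_hole and the y axis of jamb_hole, either way round below 0.1 rad and contact force between the fingers and leaf above 2 N and contact force between leaf and jamb below 8 N and linear speed of leaf below 0.02 m/s); the arm keeps its last pose, push and grip.
It fails at once if the hinge pin was moved more than 30 mm (distance of pin from where it was at the start of the episode above 0.03 m).
It fails at once if the tray was moved more than 30 mm (distance of tray from where it was at the start of the episode above 0.03 m).
It fails at once if the tape roll was moved more than 30 mm (distance of tape from where it was at the start of the episode above 0.03 m).
It fails at once if the jar was moved more than 30 mm (distance of jar from where it was at the start of the episode above 0.03 m).
It also fails if it takes over 69 s, if anything falls off the work surface, if the arm or the gripper's body presses on something with over 40 N, if the wrist force passes 120 N, or if a joint passes its speed limit or range.

### The arm

A 6-joint arm with a two-finger parallel gripper is mounted at the origin on the work surface. World frame = base frame: x ahead of the robot, y to its left, z up, the work surface at z = 0. Lengths are in mm, angles in rad, forces in N, time in s.
With the tool pointing down it reaches from about 350 to 875 mm from the base axis. Payload 4.2 kg.
Tool frame: the origin (TCP) lies between the finger pads; the fingertips stand 25 mm ahead of it and the grasp point (between the pads) lies 6 mm ahead of it; z points along the fingers, y is the line along which they close (so a half turn about z gives the same grasp; the last joint's range is limited). The gripper opens to 85 mm and grips with 20 to 120 N. Pads are 22 mm wide; open, the fingers measure 114 mm over their backs; the gripper's body (76 mm by 85 mm) begins 54 mm behind the grasp point. The pads swing forward as they close: fully open they stand 13 mm farther back than shut.
Start: joints at [1.383, 0.385, 0.008, 0, -1.194, -0.259], TCP at [270.018, 563.64, 256.312] pointing down, gripper open.
Joint ranges: [-3.14, 3.14], [-1.21, 2.06], [-1.07, 1.41], [-3.16, 2.05], [-2.99, -0.16], [-3.1, 3.1]. Speed limits (rad/s): [2.79, 2.79, 3.14, 3.14, 3.14, 3.14].

### API

Orientations are given as a unit quaternion [x, y, z, w].
In Python, from bench import arm gives the robot as it stands.
- The arm moves only by the shell command python3 -m pendant 'ROWS'. ROWS is JSON, a list of rows, each a list of 7 numbers: the shift along the tool's x, y, z in m, then the turn, a rotation vector about the tool's x, y, z in degrees, then the finger opening in m, from 0 to 0.0854. In form: [[x, y, z, wx, wy, wz, fingers], ...]. A call has 1 to 12 rows; each row shifts and turns the commanded pose from where the row before left it, along the tool's axes as they then stand; what a row does not reach is not made up. A row lasts 1/10 s, in which the tool goes at most 50 mm and 8.59 degrees, less where a joint would pass 70% of its speed; a pose out of reach is approached as far as the arm can. A call is refused whole if a number of a shift passes 0.05 or a number of a turn 8.59, either way. A call with a gripper value outside its range is refused whole. The fingers move at their own pace and stop on an object; the grip force is fixed at half the most. Time passes only in rows, so rows that do not move let the fingers close. It gives the time, the measured TCP pose, the force, the opening and the grip force at its end, in the units of the state.
- arm.read_state(): the state, without advancing time (a new reading comes with each control period).
- arm.get_image(name): name is "scene" or "top" or "wrist"; returns a dict with "image" (420x560x3 uint8, red, green, blue), "fx", "fy", "cx", "cy" (pixels), "xyz" and "rotation" of the camera in the world. Camera axes: x right, y down, z forward; pixel columns grow to the right and rows downward; lengths in mm; the calibration is good to about 2 mm. A picture is of the moment at which its call begins. There is no depth.
- arm.job_done(): hands the job in; it is judged then, once.
The state is a dict: "clock": time; "joints": joint angles; "joint_vel": joint speeds; "joint_efforts": joint torques, N m; "position": TCP position; "ee_rot": TCP orientation; "contact_force": force on the tool from outside, world axes, zero at the start; "wrist_torque": the same for the moment, N m; "gripper_width": finger opening in mm; "grasp_force": force on a finger pad.
Only numpy, scipy, OpenCV 4.12 (cv2) and the standard library are available. Lean on these libraries where they do the work, as an engineer would, in place of code of your own. Each camera call takes 0.05 s, during which the arm holds its last target. There are 200 camera calls.

## Working session

There is one attempt and no reset: what is moved stays moved. The work goes in short steps, Python scripts to look and compute and a shell command to move; the robot and the scene stay as the last step left them, time stands still between calls to the robot, and variables do not carry over. Pictures are saved under pics/ and viewed, at most 10 in all, crops included, and the job is handed in when it is done.

```bash
mkdir -p pics; ls; cat > h.py <<'E'
import numpy as np, cv2
from bench import arm
from scipy.spatial.transform import Rotation as R
def grab(n,f):
    d=arm.get_image(n); cv2.imwrite(f'pics/{f}.png',d['image'][:,:,::-1]); np.save(f'pics/{f}.npy',d,allow_pickle=True); return d
def load(f): return np.load(f'pics/{f}.npy',allow_pickle=True).item()
def rot(d):
    r=np.array(d['rotation'],float); return r if r.shape==(3,3) else R.from_quat(r).as_matrix()
def ray(d,u,v,z):
    w=rot(d)@np.array([(u-d['cx'])/d['fx'],(v-d['cy'])/d['fy'],1]); c=np.array(d['xyz'],float)
    return c+w*(z-c[2])/w[2]
def proj(d,p):
    q=rot(d).T@(np.array(p,float)-np.array(d['xyz'],float)); return d['fx']*q[0]/q[2]+d['cx'],d['fy']*q[1]/q[2]+d['cy']
E
python3 - <<'E'
from h import *
ims=[]
for n in('scene','top'):
    d=grab(n,n+'0'); print(n,d['xyz'],d['rotation'],d['fx'],d['cx'],d['cy'])
s=arm.read_state(); print(s['position'],s['ee_rot'],s['clock'],s['gripper_width'])
E
```

```text
pics
scene [ 898.84482452  554.65786989 1012.05483299] [ 0.2843143   0.91264966 -0.2816293  -0.08319201] 383.5963568307986 279.21883062450075 204.17441728883253
top [ 288.7996872    45.27420019 1316.47362276] [-0.67816563  0.72586234 -0.08497326  0.07742599] 520.3842340699895 286.6549792691053 214.64946789007766
[269.84237604 563.22635605 255.34628073] [ 9.75127718e-01 -2.21641590e-01 -1.61290335e-04  9.55857414e-04] 0.1 85.26911274348987
```

View pics/top0.png

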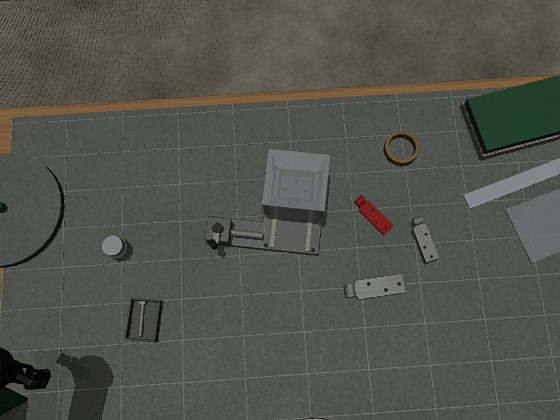

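View pics/scene0.png

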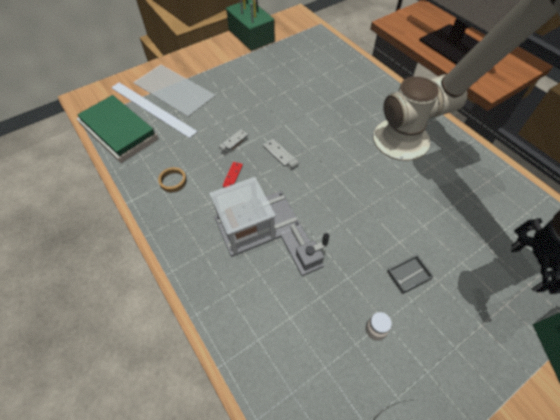

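Top view: leaf-like things are red at (374,215), small grey at (425,240) and large grey at (376,287). Excluding red, the smaller is (425,240). The jig is at about (290,210) and the crank at (216,235). An enlarged crop should confirm this.

```bash
python3 - <<'E'
from h import *
d=load('top0'); im=d['image'][:,:,::-1]
c=im[140:310,195:445]; cv2.imwrite('pics/c1.png',np.clip(cv2.resize(c,None,fx=3.2,fy=3.2,interpolation=cv2.INTER_CUBIC)*1.5,0,255).astype(np.uint8))
g=cv2.cvtColor(im,cv2.COLOR_BGR2GRAY)
for nm,(x0,y0,x1,y1),z in(('small',(405,210,445,270),28),('large',(338,265,412,308),28)):
    m=(g[y0:y1,x0:x1]>115).astype(np.uint8)
    cs,_=cv2.findContours(m,cv2.RETR_EXTERNAL,cv2.CHAIN_APPROX_NONE); k=max(cs,key=cv2.contourArea)
    P=np.array([ray(d,u+x0,v+y0,z)[:2] for u,v in k[:,0]],np.float32); r=cv2.minAreaRect(P); print(nm,r,cv2.boxPoints(r).round(1).tolist())
E
```

```text
small ((496.25274658203125, -321.9399719238281), (92.55170440673828, 34.159420013427734), 14.13843822479248) [[447.20001220703125, -316.70001220703125], [455.6000061035156, -349.79998779296875], [545.2999877929688, -327.20001220703125], [537.0, -294.1000061035156]]
large ((394.3041687011719, -193.94992065429688), (45.058616638183594, 120.80158996582031), 4.503405570983887) [[367.1000061035156, -135.5], [376.6000061035156, -255.89999389648438], [421.5, -252.39999389648438], [412.0, -132.0]]
```

View pics/c1.png

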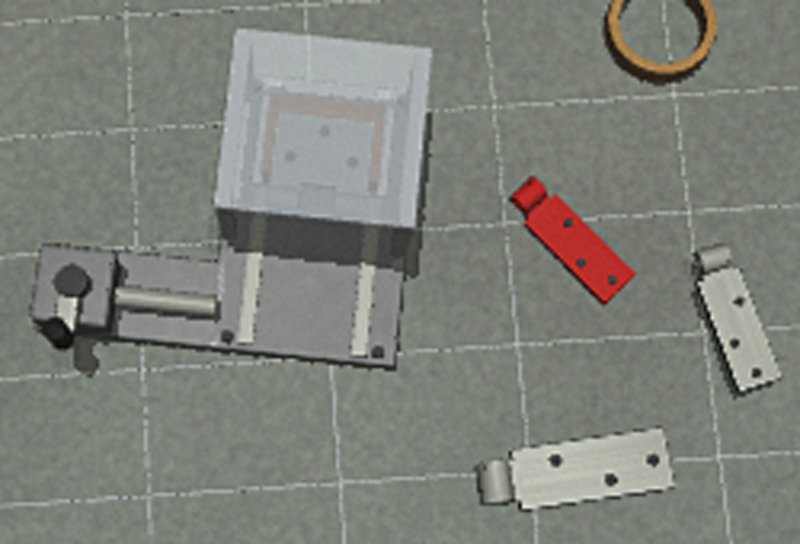

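The crop confirms it: the small silver leaf (top-view 425,240, about 92x34 mm) is the one meant, with the knuckle at its far end. The red one and the 121 mm one stay put. Next I measure the jig.

```bash
python3 - <<'E'
from h import *
d=load('top0')
def c(x,y,z): return ray(d,195+(x+.5)/3.2-.5,140+(y+.5)/3.2-.5,z)[:2]
fr=c(397,368,16); fl=c(217,351,16); print('bed front',fr,fl,np.linalg.norm(fr-fl))
v=fl-fr; yaw=np.degrees(np.arctan2(-v[0],v[1])); print('yaw',yaw)
# guard roof corners z=132
for p in((237,29),(431,49),(416,229),(217,208)): print('guard',c(*p,132))
print('axis cap',c(72,280,80),'handle top',c(60,328,119))
a=np.radians(yaw); J=np.array([[np.cos(a),-np.sin(a)],[np.sin(a),np.cos(a)]])
o=(fr+fl)/2-J@[-50,0]; print('origin',o,'axis',o+J@[-20,180],'grip',o+J@[-65,180])
s=arm.read_state(); M=R.from_quat(s['ee_rot']).as_matrix(); print(M.round(3))
w=grab('wrist','w0'); print(M.T@(np.array(w['xyz'])-s['position']), M.T@rot(w))
E
```

```text
bed front [484.04376184 -52.83724787] [507.17694221  87.89420673] 142.62007694647673
yaw -9.334698225921619
guard [731.46643564  54.9472162 ]
guard [705.81496761 -89.44258378]
guard [567.99310823 -66.40339831]
guard [593.65129596  77.97931067]
axis cap [558.22165756 192.32062851] handle top [514.57041098 197.76123164]
origin [544.94823545   9.41840795] axis [554.4093394  190.27881686] grip [510.00524432 197.57788119]
[[ 0.902 -0.432 -0.001]
 [-0.432 -0.902 -0.002]
 [ 0.     0.002 -1.   ]]
[  76.4534322     0.93854905 -117.72347443] [[ 5.97426570e-04 -9.54243017e-01 -2.99031617e-01]
 [ 9.99999804e-01  6.26546133e-04 -1.50759880e-06]
 [ 1.88795719e-04 -2.99031558e-01  9.54243204e-01]]
```

```bash
python3 -m pendant '[[0.02,0.025,0.005,0,0,-7.8,0.0854],[0.03,0.03,0.008,0,0,-7.8,0.0854],[0.03,0.032,0.008,0,0,0,0.0854],[0.03,0.032,0.008,0,0,0,0.0854],[0.03,0.032,0.008,0,0,0,0.0854],[0.03,0.032,0.008,0,0,0,0.0854],[0.03,0.032,0.008,0,0,0,0.0854],[0.03,0.032,0.008,0,0,0,0.0854],[0.03,0.032,0.008,0,0,0,0.0854],[0.02,0.02,0,0,0,0,0.0854],[0,0,0,0,0,0,0.0854],[0,0,0,0,0,0,0.0854]]'
python3 - <<'E'
from h import *
s=arm.read_state(); M=R.from_quat(s['ee_rot']).as_matrix(); print(s['position'],M.round(3))
a=np.radians(-10); J=np.array([[np.cos(a),-np.sin(a)],[np.sin(a),np.cos(a)]])
w=grab('wrist','w1'); im=w['image'][:,:,::-1].copy()
for p in ((513.5,198.5,119),(557.5,191.7,80)):
    u=proj(w,p); print(u,M.T@(np.array(p)-s['position']))
cv2.imwrite('pics/w1b.png',np.clip(im*1.4,0,255).astype(np.uint8))
E
```

```text
clock: 1.35
position: [480.9, 213.9, 187.1]
ee_rot: [0.996, -0.088, -0.0, 0.0]
contact_force: [-0.0, -0.5, -0.1]
gripper_width: 85.1
grasp_force: 0.0
[480.9237663  213.89942844 187.07401494] [[ 0.985 -0.175 -0.   ]
 [-0.175 -0.985 -0.   ]
 [-0.     0.    -1.   ]]
(np.float64(292.2242081742425), np.float64(180.7004196940908)) [34.79873172  9.43159677 68.06260472]
(np.float64(288.9140234745667), np.float64(97.05714793076649)) [ 79.32509831   8.40219157 107.04443386]
```

View pics/w1b.png

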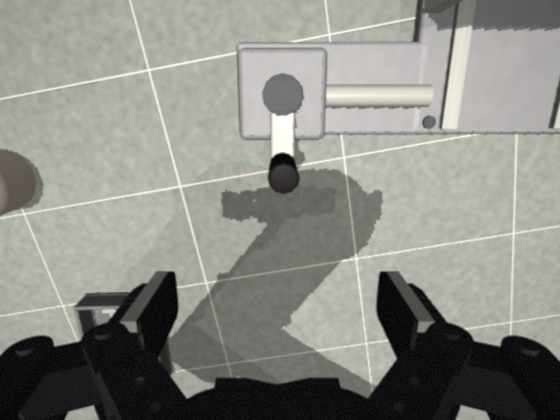

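Wrist view: handle top at about (284,177), hub cap (283,95), housing left edge at u=238, bed front edge at v≈131–138.

```bash
python3 - <<'E'
from h import *
w=load('w1'); s=arm.read_state(); M=R.from_quat(s['ee_rot']).as_matrix()
g=cv2.cvtColor(w['image'],cv2.COLOR_RGB2GRAY)
P=[]
for u in range(350,556,3):
    col=g[124:146,u].astype(float); e=np.diff(cv2.GaussianBlur(col[:,None],(1,5),0)[:,0]); v=124+np.argmin(e)+.5; P.append((u,v))
P=np.array(P); vx,vy,x0,y0=cv2.fitLine(P.astype(np.float32),cv2.DIST_HUBER,0,.01,.01).ravel(); print('slope',vy/vx,y0-vy/vx*x0)
Q=[ray(w,u,y0+vy/vx*(u-x0),16)[:2] for u in(350,555)]; v=Q[0]-Q[1]; print(Q,'yaw',np.degrees(np.arctan2(-v[0],v[1])))
k=(g<38).astype(np.uint8)[140:200,262:310]; cs,_=cv2.findContours(k,0,1); k=max(cs,key=cv2.contourArea); (x,y),r=cv2.minEnclosingCircle(k); print(x+262,y+140,r,cv2.boundingRect(k))
for z in(74,80,90,95): print('cap',z,ray(w,283,95,z)[:2])
h=ray(w,284,174,119); print('handle',h,M.T@(h-s['position']))
E
```

```text
slope -0.0010019898 131.93222
[array([522.502405  , 144.31087081]), array([493.1478175 , -22.04337319])] yaw -10.007297137731442
283.0 172.9459457397461 19.36369514465332 (7, 14, 30, 39)
cap 74 [559.43606363 195.00281502]
cap 80 [559.34250733 195.12292652]
cap 90 [559.18658016 195.32311237]
cap 95 [559.10861658 195.42320529]
handle [518.00566126 202.34752042 119.        ] [38.89959262  5.51537375 68.1905319 ]
```

```bash
python3 -m pendant '[[0.0365,0.0055,0,0,0,0,0.0854],[0,0,0.02,0,0,0,0.0854],[0,0,0.03,0,0,0,0.0854],[0,0,0.03,0,0,0,0.0854],[0,0,0.003,0,0,0,0.02],[0,0,0,0,0,0,0.01],[0,0,0,0,0,0,0.01],[0,0,0,0,0,0,0.01],[0,0,0,0,0,0,0.01],[0,0,0,0,0,0,0.01],[0,0,0,0,0,0,0.01],[0,0,0,0,0,0,0.01]]'
```

```text
clock: 2.6
position: [516.5, 203.6, 105.9]
ee_rot: [0.996, -0.087, 0.001, -0.001]
contact_force: [-2.5, 2.8, 5.9]
gripper_width: 16.8
grasp_force: 58.4
```

```bash
python3 -m pendant '[[0.0015,-0.01165,0,0,0,0,0.01],[0.0045,-0.01085,0,0,0,0,0.01],[0.00715,-0.0093,0,0,0,0,0.01],[0.0093,-0.00715,0,0,0,0,0.01],[0.01085,-0.0045,0,0,0,0,0.01],[0.01165,-0.0015,0,0,0,0,0.01],[0,0,0,0,0,0,0.01],[0,0,0,0,0,0,0.01]]'
```

```text
clock: 3.4
position: [569.9, 240.0, 106.0]
ee_rot: [0.996, -0.087, 0.002, -0.001]
contact_force: [0.7, 0.8, 5.2]
gripper_width: 16.8
grasp_force: 58.6
```

```bash
python3 -m pendant '[[0.01165,0.0015,0,0,0,0,0.01],[0.01085,0.0045,0,0,0,0,0.01],[0.0093,0.00715,0,0,0,0,0.01],[0.00715,0.0093,0,0,0,0,0.01],[0.0045,0.01085,0,0,0,0,0.01],[0.0015,0.01165,0,0,0,0,0.01],[-0.0015,0.01165,0,0,0,0,0.01],[-0.0045,0.01085,0,0,0,0,0.01],[-0.00715,0.0093,0,0,0,0,0.01],[-0.0093,0.00715,0,0,0,0,0.01],[-0.01085,0.0045,0,0,0,0,0.01],[-0.01165,0.0015,0,0,0,0,0.01]]'
python3 -m pendant '[[-0.01165,-0.0015,0,0,0,0,0.01],[-0.01085,-0.0045,0,0,0,0,0.01],[-0.0093,-0.00715,0,0,0,0,0.01],[-0.00715,-0.0093,0,0,0,0,0.01],[-0.0045,-0.01085,0,0,0,0,0.01],[-0.0015,-0.01165,0,0,0,0,0.01],[0,-0.002,0,0,0,0,0.01],[0,-0.001,0,0,0,0,0.01],[0,0,0,0,0,0,0.01],[0,0,0,0,0,0,0.01]]'
```

```text
clock: 4.6
position: [553.8, 151.3, 105.9]
ee_rot: [0.996, -0.087, 0.003, -0.001]
contact_force: [3.6, 2.7, 5.0]
gripper_width: 16.2
grasp_force: 58.7
clock: 5.6
position: [516.5, 204.7, 105.8]
ee_rot: [0.996, -0.087, 0.001, 0.001]
contact_force: [-0.5, -1.9, 8.8]
gripper_width: 16.5
grasp_force: 59.1
```

```bash
python3 -m pendant '[[0,0,0,0,0,0,0.06],[0,0,0,0,0,0,0.06],[0,0,0,0,0,0,0.06],[0,0,-0.03,0,0,0,0.06],[0,0,-0.045,0,0,0,0.06],[0.01,0.03,-0.035,0,0,0,0.06],[0.01,0.045,-0.01,0,0,0,0.06],[0.01,0.045,-0.005,0,0,0,0.06],[0.006,0.04,0,0,0,0,0.06],[0.006,0.022,0,0,0,0,0.06],[0,0,0,0,0,0,0.06],[0,0,0,0,0,0,0.06]]'
python3 - <<'E'
from h import *
s=arm.read_state(); print(s['position'])
w=grab('wrist','w2'); 
o=np.array([[.9848,.1736],[-.1736,.9848]])@[537.6,109]; print(o,proj(w,[*o,80]))
cv2.imwrite('pics/w2b.png',np.clip(w['image'][:,:,::-1]*1.4,0,255).astype(np.uint8))
E
```

```text
clock: 6.8
position: [525.7, 18.9, 228.8]
ee_rot: [0.996, -0.088, -0.001, 0.0]
contact_force: [-0.6, 0.2, -0.1]
gripper_width: 60.1
grasp_force: 0.0
[525.74478992  18.88098067 228.82815009]
[548.35088  14.01584] (np.float64(276.71053089173535), np.float64(172.63275775982126))
```

View pics/w2b.png

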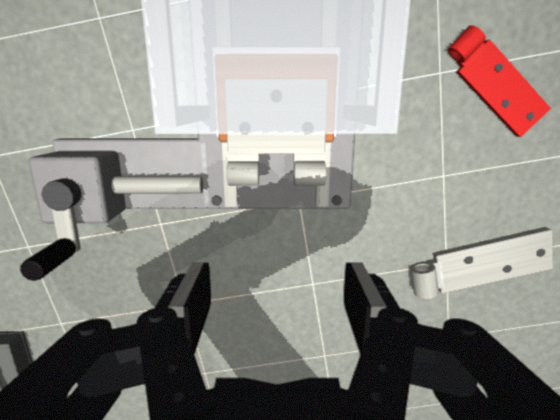

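The jamb is out; its gap centre is at about (276.5,173), where predicted to within 1 px. The crank handle is back at the robot side. Now to view the leaf.

```bash
python3 -m pendant '[[0,0,0,0,0,-8,0.07],[0,0,0,0,0,-8,0.07],[0,0,0,0,0,-8.1,0.07],[-0.0185,0.046,0.002,0,0,0,0.07],[-0.0185,0.046,0.002,0,0,0,0.07],[-0.0185,0.046,0.002,0,0,0,0.07],[-0.0185,0.046,0.002,0,0,0,0.07],[-0.0185,0.046,0.002,0,0,0,0.07],[-0.0185,0.046,0.002,0,0,0,0.07],[-0.0185,0.046,0.002,0,0,0,0.07],[0,0,0,0,0,0,0.07],[0,0,0,0,0,0,0.07]]'
python3 - <<'E'
from h import *
s=arm.read_state(); M=R.from_quat(s['ee_rot']).as_matrix()
w=grab('wrist','w3'); cv2.imwrite('pics/w3b.png',np.clip(w['image'][:,:,::-1]*1.4,0,255).astype(np.uint8))
print(proj(w,(496,-322,28)))
g=cv2.cvtColor(load('w2')['image'],cv2.COLOR_RGB2GRAY)
for u in(236,243,250,303,310,317): print(u,g[152:198,u].tolist())
for v in (168,173,178): print(v,g[v,220:335].tolist())
E
```

```text
clock: 8.05
position: [479.0, -324.8, 214.4]
ee_rot: [0.993, 0.122, -0.001, -0.0]
contact_force: [-0.5, 1.1, 0.3]
gripper_width: 69.9
grasp_force: 0.0
(np.float64(277.8416006365141), np.float64(170.52944306175272))
236 [176, 174, 176, 181, 183, 183, 182, 184, 169, 118, 92, 108, 119, 128, 135, 139, 139, 144, 151, 158, 155, 157, 157, 157, 154, 149, 144, 137, 133, 129, 122, 113, 102, 102, 114, 118, 116, 115, 115, 118, 121, 122, 124, 124, 124, 122]
243 [178, 176, 178, 181, 185, 184, 184, 183, 170, 118, 89, 102, 115, 124, 132, 138, 137, 141, 150, 155, 160, 161, 162, 160, 160, 153, 148, 142, 137, 132, 125, 115, 108, 101, 88, 75, 74, 74, 74, 74, 74, 75, 73, 75, 75, 74]
250 [180, 177, 178, 181, 184, 185, 184, 184, 170, 115, 86, 98, 112, 122, 128, 136, 140, 149, 155, 158, 160, 161, 165, 166, 165, 159, 153, 147, 140, 135, 127, 119, 108, 111, 114, 96, 83, 74, 76, 75, 72, 75, 74, 74, 73, 75]
303 [183, 179, 179, 182, 184, 184, 185, 180, 152, 105, 92, 106, 121, 129, 137, 143, 148, 155, 162, 166, 167, 169, 169, 169, 161, 124, 100, 95, 93, 89, 86, 79, 73, 69, 72, 74, 74, 73, 75, 73, 74, 74, 72, 74, 
[... 1414 characters left out ...]
70, 172, 171, 171, 172, 173, 173, 173, 174, 173, 174, 176, 175, 174, 168, 170, 171, 172, 173, 170, 153, 128, 114, 110, 99, 89, 83, 84, 80, 83]
178 [126, 126, 128, 139, 157, 160, 148, 139, 139, 142, 139, 143, 141, 142, 142, 144, 144, 145, 144, 144, 146, 145, 147, 148, 149, 149, 151, 149, 151, 154, 153, 154, 155, 155, 155, 159, 151, 127, 97, 108, 120, 123, 123, 124, 125, 123, 124, 122, 121, 123, 122, 123, 123, 122, 122, 123, 122, 122, 123, 121, 107, 93, 83, 81, 81, 79, 80, 76, 77, 83, 86, 86, 83, 72, 79, 100, 116, 118, 118, 119, 117, 106, 101, 100, 100, 101, 101, 101, 100, 99, 100, 101, 110, 122, 122, 112, 105, 104, 104, 103, 104, 106, 107, 106, 106, 102, 107, 110, 108, 97, 87, 83, 84, 83, 81]
```

View pics/w3b.png

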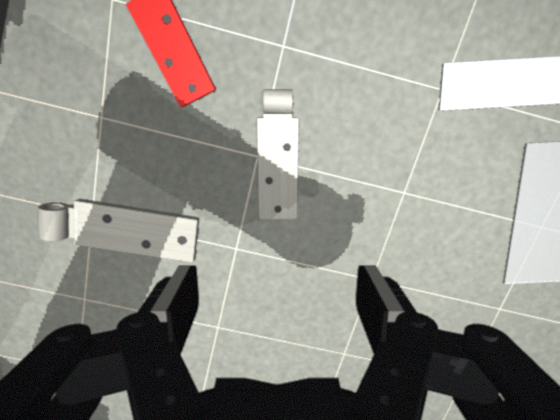

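Wrist view: the small leaf's strap is at u 258–298, v 117–219, nearly aligned with the tool; its knuckle is at (277,100). Measuring the strap corners.

```bash
python3 - <<'E'
from h import *
s=arm.read_state(); M=R.from_quat(s['ee_rot']).as_matrix()
w=load('w3'); g=cv2.cvtColor(w['image'],cv2.COLOR_RGB2GRAY).astype(float)
L=[];Rr=[]
for v in range(126,150,2):
    e=np.diff(g[v,245:312]); L.append((245+np.argmax(e[:25])+.5,v)); Rr.append((245+40+np.argmin(e[40:])+.5,v))
for v in range(195,214,2):
    e=np.diff(g[v,245:312]); L.append((245+np.argmax(e[:25])+.5,v)); Rr.append((245+40+np.argmin(e[40:])+.5,v))
tl=lambda p:(M.T@(ray(w,*p,28)-s['position']))[:2]
for n,A in(('L',L),('R',Rr)):
    T=np.array([tl(p) for p in A]); k=np.polyfit(T[:,0],T[:,1],1); print(n,'tool y edge',T[:,1].round(1).tolist(),'slope deg',np.degrees(k[0]))
for u in(265,277,290): 
    e=np.diff(g[:,u]); a=105+np.argmax(e[105:130])+.5; b=208+np.argmin(e[208:228])+.5; print(u,a,b,'x',tl((u,a)),tl((u,b)))
    print(g[84:120,u].tolist())
wj=load('w2'); 
G=ray(wj,275.9,173,80); print('gap',G)
E
```

```text
L tool y edge [-16.1, -15.2, -15.2, -15.3, -15.3, -15.3, -15.4, -15.4, -15.4, -15.5, -15.5, -15.5, -25.5, -26.5, -26.5, -27.5, -27.5, -15.5, -15.6, -15.6, -15.6, -15.7] slope deg 4.493510163075793
R tool y edge [19.4, 19.4, 19.4, 19.5, 19.5, 19.5, 19.5, 19.6, 19.6, 19.6, 19.7, 19.7, 19.5, 19.5, 19.6, 19.6, 19.6, 19.7, 19.7, 19.7, 19.7, 19.8] slope deg -0.1289702166541149
265 113.5 218.5 x [66.22279359 -8.5878755 ] [-28.64351389  -9.67963373]
[138.0, 139.0, 138.0, 137.0, 130.0, 110.0, 118.0, 130.0, 140.0, 150.0, 154.0, 164.0, 171.0, 178.0, 180.0, 181.0, 184.0, 185.0, 181.0, 175.0, 166.0, 158.0, 152.0, 142.0, 136.0, 124.0, 113.0, 101.0, 88.0, 107.0, 172.0, 199.0, 202.0, 201.0, 198.0, 200.0]
277 113.5 218.5 x [66.2114137  1.6713982] [-28.65036515   1.57569599]
[128.0, 131.0, 132.0, 136.0, 130.0, 107.0, 108.0, 125.0, 138.0, 145.0, 152.0, 161.0, 171.0, 179.0, 182.0, 187.0, 188.0, 190.0, 187.0, 179.0, 173.0, 163.0, 159.0, 150.0, 139.0, 129.0, 121.0, 110.0, 96.0, 105.0, 166.0, 197.0, 203.0, 203.0, 201.0, 200.0]
290 113.5 218.5 x [66.19908687 12.78435815] [-28.65778644  13.76746148]
[137.0, 137.0, 135.0, 134.0, 127.0, 101.0, 105.0, 115.0, 128.0, 138.0, 147.0, 156.0, 165.0, 175.0, 179.0, 186.0, 191.0, 194.0, 192.0, 185.0, 179.0, 172.0, 162.0, 155.0, 146.0, 139.0, 126.0, 117.0, 105.0, 112.0, 170.0, 196.0, 198.0, 199.0, 199.0, 199.0]
gap [548.17310787  14.69653374  80.        ]
```

```bash
python3 -m pendant '[[0.021,0.002,0.02,0,0,0,0.06],[0,0,0.045,0,0,0,0.06],[0,0,0.045,0,0,0,0.06],[0,0,0.04,0,0,0,0.06],[0,0,0.02,0,0,0,0.06],[0,0,0.014,0,0,0,0.06],[0,0,0,0,0,0,0.03],[0,0,0,0,0,0,0.025],[0,0,0,0,0,0,0.025],[0,0,0,0,0,0,0.025],[0,0,0,0,0,0,0.025],[0,0,0,0,0,0,0.025]]'
```

```text
clock: 9.3
position: [500.0, -321.6, 32.1]
ee_rot: [0.992, 0.123, 0.001, 0.0]
contact_force: [-0.4, 0.5, 2.0]
gripper_width: 34.6
grasp_force: 60.1
```

```bash
python3 -m pendant '[[0,0,-0.02,0,0,0,0.025],[0,0,-0.03,0,0,0,0.025],[0,0,-0.03,0,0,0,0.025],[0,0,-0.03,0,0,8,0.025],[0,0,0,0,0,8,0.025],[0,0,0,0,0,8.1,0.025],[0,0,0,0,0,0,0.025]]'
python3 -m pendant '[[-0.004,-0.02,0,0,0,0,0.025],[-0.008,-0.04,0,0,0,0,0.025],[-0.008,-0.04,0,0,0,0,0.025],[-0.008,-0.04,0,0,0,0,0.025],[-0.008,-0.04,0,0,0,0,0.025],[-0.008,-0.04,0,0,0,0,0.025],[-0.008,-0.04,0,0,0,0,0.025],[-0.0084,-0.04,0,0,0,0,0.025],[-0.006,-0.0295,0,0,0,0,0.025],[0,-0.01,0,0,0,0,0.025],[0,0,0,0,0,0,0.025],[0,0,0,0,0,0,0.025]]'
python3 - <<'E'
from h import *
s=arm.read_state(); M=R.from_quat(s['ee_rot']).as_matrix(); print(s['position'],M[:,0],s['contact_force'])
w=grab('wrist','w4'); c=w['image'][60:320,170:400,::-1]; cv2.imwrite('pics/w4b.png',cv2.resize(np.clip(c*1.4,0,255).astype(np.uint8),None,fx=2.3,fy=2.3))
G=[548.2,14.7,80]; print('gap tool',M.T@(np.array(G)-s['position']),proj(w,G))
E
```

```text
clock: 10.0
position: [499.4, -321.5, 141.5]
ee_rot: [0.996, -0.087, 0.0, -0.0]
contact_force: [0.2, -0.2, -1.7]
gripper_width: 34.3
grasp_force: 60.3
clock: 11.2
position: [493.2, 23.7, 141.1]
ee_rot: [0.996, -0.087, -0.0, 0.0]
contact_force: [-0.2, 0.2, -2.0]
gripper_width: 34.5
grasp_force: 60.3
[493.15620569  23.71962193 141.09677113] [ 9.84928733e-01 -1.72959364e-01 -6.70053009e-04] [-0.17523151  0.20460131 -2.04299377]
gap tool [55.81518075 -0.66241976 61.05911163] (np.float64(273.75013009496837), np.float64(143.7025765754623))
```

View pics/w4b.png

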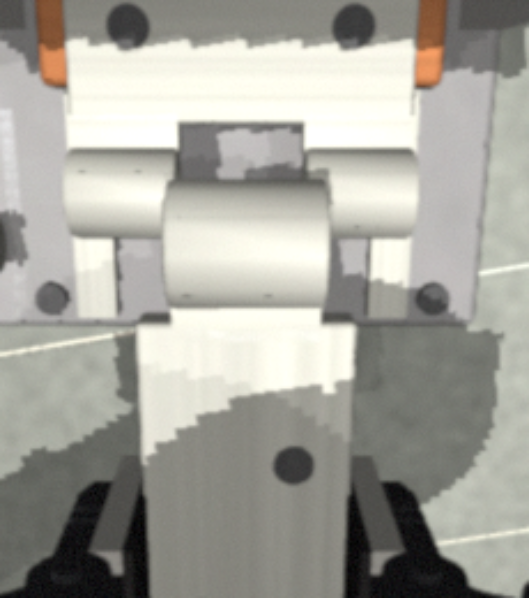

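The leaf is held straight. Crop: jamb knuckles span u 64–178 and 306–417, v 149–237; the leaf knuckle spans u 164–329, v 181–306.

```bash
python3 - <<'E'
from h import *
s=arm.read_state(); M=R.from_quat(s['ee_rot']).as_matrix(); w=load('w4')
t=lambda u,v,z:(M.T@(ray(w,170+u/2.3-.3,60+v/2.3-.3,z)-s['position']))
hz=s['position'][2]-2.1
print('gap',t(241.3,193,80),'leaf',t(246.5,243.5,hz))
print('gap edges y', [t(u,193,80)[1] for u in(64,178,306,417)],'leaf edges',[t(u,243.5,hz)[1] for u in(164,329)], 'leaf x',[t(246,v,hz)[0] for v in(181,306)])
print('strap front', t(246,322,hz-2)[0])
E
```

```text
gap [55.82881732 -0.65936492 61.05740172] leaf [54.89718919  0.52274274  2.06315869]
gap edges y [np.float64(-40.411174029448105), np.float64(-14.85177854697679), np.float64(13.847105482146171), np.float64(38.734946058869255)] leaf edges [np.float64(-12.110490350443694), np.float64(13.156164110484438)] leaf x [np.float64(64.31370328920599), np.float64(45.01855122068223)]
strap front 41.84773775324318
```

```bash
python3 -m pendant '[[0.0008,-0.0011,0.01,0,0,0,0.025],[0,0,0.012,0,0,0,0.025],[0,0,0.01,0,0,0,0.025],[0,0,0.006,0,0,0,0.025],[0,0,0.004,0,0,0,0.025],[0,0,0.004,0,0,0,0.025],[0,0,0.004,0,0,0,0.025],[0,0,0.003,0,0,0,0.025],[0,0,0.003,0,0,0,0.025],[0,0,0,0,0,0,0.025],[0,0,0,0,0,0,0.025]]'
```

```text
clock: 12.35
position: [494.4, 25.4, 85.4]
ee_rot: [0.996, -0.087, 0.0, -0.0]
contact_force: [0.1, 0.1, -1.9]
gripper_width: 34.9
grasp_force: 60.3
```

```bash
python3 -m pendant '[[0,0,0.002,0,0,0,0.025],[0,0,0.0013,0,0,0,0.025],[0,0,0,0,0,0,0.025],[0,0,0,0,0,0,0.025],[0,0,0,0,0,0,0.025]]'
python3 - <<'E'
from h import *
s=arm.read_state(); print(s['position'],s['contact_force'])
w=grab('wrist','w5'); c=w['image'][80:210,170:380,::-1]; cv2.imwrite('pics/w5b.png',cv2.resize(np.clip(c*1.4,0,255).astype(np.uint8),None,fx=3.8,fy=3.8))
E
```

```text
clock: 12.85
position: [494.3, 25.3, 82.0]
ee_rot: [0.996, -0.087, 0.0, -0.0]
contact_force: [0.2, 0.0, -1.3]
gripper_width: 34.7
grasp_force: 60.3
[494.33342618  25.30535269  82.04619891] [ 0.21889559  0.02895862 -1.28210399]
```

View pics/w5b.png

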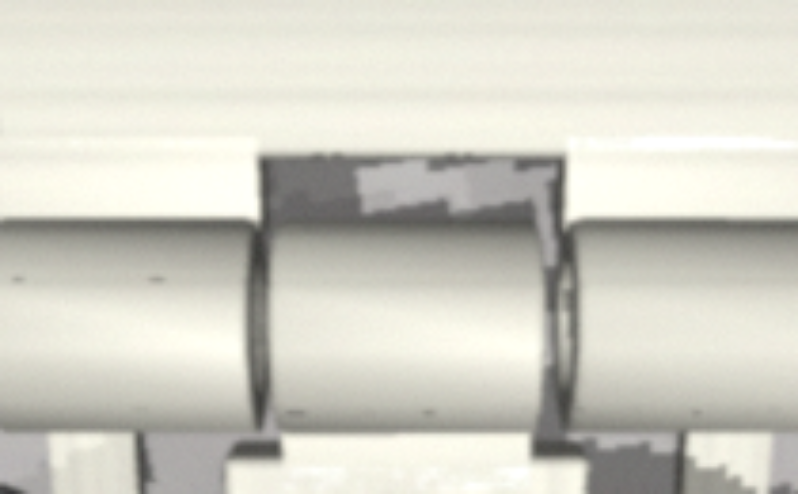

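The leaf knuckle sits centred between the jamb knuckles: both span v 222–430, and the lateral offset is about 0.7 mm. There is no contact load, so I'm handing in.

```bash
python3 -c "
from bench import arm
print(arm.job_done())"
```

```text
the job is handed in; nothing more can be done
None
```

I wound the crank a full turn clockwise, gripped the small silver leaf and handed in while holding its knuckle in the jamb gap, lined up to within about 1 mm in the last wrist picture, with almost no load on the jamb; I never touched the bystanders, and no verdict came back.

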